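# Sort out the left-hand stud

### The arm

A 6-joint arm with a two-finger parallel gripper is mounted at the origin on a cart in front of the work surface, level with it; the furniture and walls round the work are solid. World frame = base frame: x ahead of the robot, y to its left, z up, the work surface at z = 0. Lengths are in mm, angles in rad, forces in N, time in s.
With the tool pointing down it reaches from about 350 to 875 mm from the base axis. Payload 4.2 kg.
Tool frame: the origin (TCP) lies midway between the tips of the shut fingers; the grasp point (between the pads) lies 19 mm behind it; z points along the fingers, y is the line along which they close (so a half turn about z gives the same grasp; the last joint's range is limited). The gripper opens to 85 mm and grips with 20 to 120 N. Pads are 22 mm wide; open, the fingers measure 114 mm over their backs; the gripper's body (76 mm by 85 mm) begins 54 mm behind the grasp point. The pads swing forward as they close: fully open they stand 13 mm farther back than shut.
Start: joints at [-0.871, 0.385, 0.008, 0, -1.194, -0.259], TCP at [266.676, -565.228, 231.312] pointing down, gripper open.
Joint ranges: [-3.14, 3.14], [-1.21, 2.06], [-1.07, 1.41], [-3.16, 2.05], [-2.99, -0.16], [-3.1, 3.1]. Speed limits (rad/s): [2.79, 2.79, 3.14, 3.14, 3.14, 3.14].

### API

Orientations are given as a unit quaternion [x, y, z, w].
In Python, from bench import read_state, get_image, job_done gives the robot as it stands.
- The arm moves only by the shell command python3 -m jog 'ROWS'. ROWS is JSON, a list of rows, each a list of 3 entries, a list of its own where there are three numbers: the shift along the world's x, y, z scaled (see below), then the turn, a rotation vector about the world's x, y, z scaled (see below), then the gripper's target within -1 to 1 (shut at 1, half-way at 0, fully open at -1). In form: [[[x, y, z], [wx, wy, wz], claw], ...]. A call has 1 to 20 rows; each row is the pose to reach, as a shift and turn from the pose commanded when the call began; what a row does not reach only later rows make up. The controller multiplies each number of a shift by 10 cm and each number of a turn by 120 degrees. A row lasts 1/10 s, in which the tool goes at most 50 mm and 8.59 degrees, less where a joint would pass 70% of its speed; a pose out of reach is approached as far as the arm can. A call with a number of a shift or a turn outside -1 to 1 is refused whole. A call with a gripper value outside its range is refused whole. The fingers move at their own pace and stop on an object; the grip force is fixed at half the most. Time passes only in rows, so rows that repeat a pose let the fingers close. It gives the time, the measured TCP pose, the force, the opening and the grip force at its end, in the units of the state.
- read_state(): the state, without advancing time (a new reading comes with each control period).
- get_image(name): name is "scene" or "top"; returns a dict with "frame" (400x640x3 uint8, red, green, blue), "range_z" (400x640 float32, mm along the optical axis (not along the pixel's ray), 0 where there is no reading), "fx", "fy", "cx", "cy" (pixels), "R" (3x3) and "t" (3): a world point X has camera coordinates R X + t. Camera axes: x right, y down, z forward; pixel columns grow to the right and rows downward; lengths in mm; the calibration is good to about 2 mm. A picture is of the moment at which its call begins.
- job_done(): hands the job in; it is judged then, once.
The state is a dict: "clock": time; "joints": joint angles; "joint_vel": joint speeds; "joint_efforts": joint torques, N m; "position": TCP position; "ee_rot": TCP orientation; "contact_force": force on the tool from outside, world axes, zero at the start; "wrist_torque": the same for the moment, N m; "gripper_width": finger opening in mm; "grasp_force": force on a finger pad.
Only numpy, scipy, OpenCV 4.12 (cv2) and the standard library are available. Lean on these libraries where they do the work, as an engineer would, in place of code of your own. Each camera call takes 0.05 s, during which the arm holds its last target. There are 200 camera calls.

### The job

Two flat-headed studs stand started in square test nuts in the two pockets of the aluminium fixture; one of them has a left-hand thread (the other's is right-hand). Try the left-hand stud in its nut: give it a quarter turn anticlockwise seen from above, so that it winds into the nut while the nut sits in its pocket. Then lift that stud out with its nut and stand it upright in the left bay of the grey parts tray, still wound in; leave the right-hand stud in its pocket.

Things in the scene. Friction and masses are not known exactly. Their poses are not given: they have to be found in the camera images.
- left_stud: Left-hand stud in its 44 x 44 x 32 mm dark steel nut, which has a 5 mm groove round it 24 mm up; thread ridges climb to the upper left. Origin: centre of nut's underside, z up. Above it on the axis: 23 mm thread, 30 mm collar 64-69 mm up, upright flat tab 69-109 mm up, 14 mm thick, 40 wide. Gripping the tab across its thickness turns the stud and can lift stud and nut together. 0.4 kg; in either pocket.
- left_stud_turn (a joint): Turn of the left-hand stud in its nut, rad: grows anticlockwise seen from above, winding it in 4.8 mm down per rad. Starts within 0.1 of 0 (there the tab's 14 mm thickness lies along the nut's x axis, its width along y); range -1.8 to 2.2, friction 0.08 N m, stays where left. Counts as tried at 1.0 or more.
- right_stud: Right-hand stud and nut: same sizes and origin, nut without groove, ridges climb to the upper right. In the other pocket, 110 mm away. The fixture (80 x 190 x 22 mm, fixed) has two 47 mm square pockets, floor 6 mm and rim 22 mm above the worktop; they keep the nuts from turning (1.5 mm play a side), and a nut lifts straight out.
- left_bay (a point): Centre of the floor of the tray's left bay (left seen from the robot; its y axis points left along the tray), 4 mm above the worktop. The bay is 112 mm (x) by 100 mm (y) inside, its walls end 22 mm above the worktop. The grey tray, 120 x 212 mm, is fixed; its right bay holds a small spare nut.
Things that resemble listed ones, but are neither listed nor needed, are in the scene too. Leave any red look-alike of the left_stud alone.

How it is judged:
By the outcome, as a careful person would: the job done as asked, in the order asked, and still so for the second after the job is handed in, with the robot touching nothing.
It also fails if it takes over 42 s, if anything falls off the work surface, if the arm or the gripper's body presses on something with over 40 N, if the wrist force passes 120 N, or if a joint passes its speed limit or range.

## Working session

There is one attempt and no reset: what is moved stays moved. The work goes in short steps, Python scripts to look and compute and a shell command to move; the robot and the scene stay as the last step left them, time stands still between calls to the robot, and variables do not carry over. Pictures are saved under pics/ and viewed, at most 10 in all, crops included, and the job is handed in when it is done.

```bash
mkdir -p pics; ls; python3 - <<'E'
from bench import *
import cv2,numpy as np
s=read_state();print(s)
for n in("top","scene"):
    d=get_image(n);np.savez(f"{n}.npz",**d);cv2.imwrite(f"pics/{n}.png",d["frame"][:,:,::-1])
    print(n,d["fx"],d["cx"],d["cy"],np.array(d["R"]).round(3).tolist(),d["t"], (-np.array(d["R"]).T@d["t"]).round())
E
```

```text
pics
{'clock': 0.0, 'joints': array([-8.71415847e-01,  3.85567892e-01,  6.60119342e-03, -5.25812278e-04,
       -1.19397412e+00, -2.58593992e-01]), 'joint_vel': array([-1.96436119e-05, -1.22053307e-03, -1.09640836e-03, -2.09650552e-03,
        7.32126979e-06, -4.40760678e-04]), 'joint_efforts': array([-6.66953056e-04, -3.92291486e+01,  1.88407302e+01,  4.18608248e+00,
       -4.50795822e-03,  3.39222325e-06]), 'position': array([ 266.42392384, -564.71691889,  230.20111195]), 'ee_rot': array([-2.18518582e-01,  9.75832168e-01,  1.06419764e-03, -2.77320737e-04]), 'contact_force': array([ 0.25730347, -0.27017966,  0.09698286]), 'wrist_torque': array([-0.05309881, -0.02482218, -0.04213695]), 'grasp_force': 0.0, 'gripper_width': 85.62751508199014}
top 449.35168445389724 318.8454190210714 200.08640928407885 [[-0.009, -1.0, -0.003], [-0.978, 0.009, -0.208], [0.208, 0.002, -0.978]] [  60.00529259  567.28035244 1005.56256332] [ 346.   53. 1102.]
scene 474.93595186562294 316.5109884306845 207.812775988542 [[-0.888, -0.46, 0.019], [-0.261, 0.468, -0.844], [0.379, -0.755, -0.536]] [ 534.31053145  149.52387333 1053.51199998] [114. 971. 680.]
```

View pics/top.png

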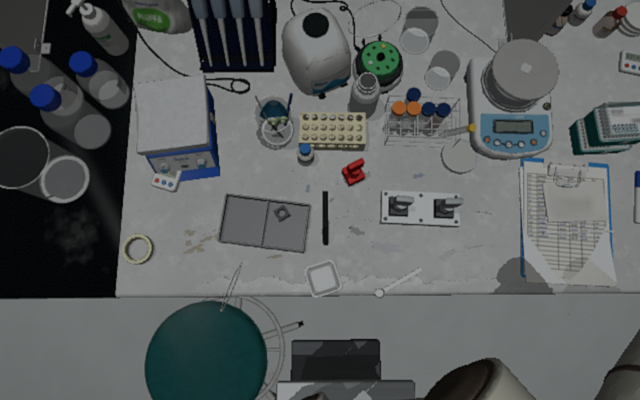

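View pics/scene.png

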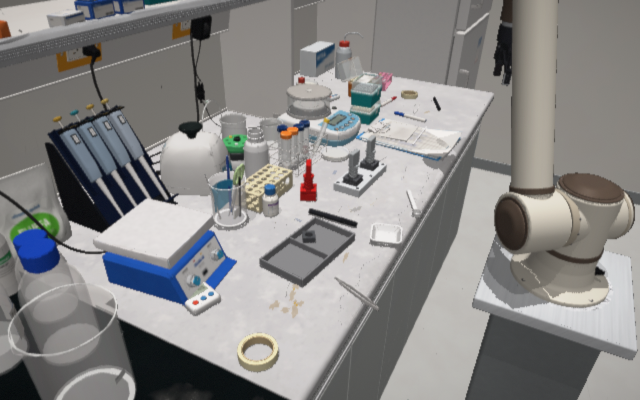

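Top view: the tray is at (265,222), with its left bay at about (242,220) and a spare nut at (282,213). The fixture is at (421,208), with studs at (400,205) and (446,206), and the red look-alike is at (354,172). In the scene view the candidates are (353,168) and (370,150). Next I'll enlarge the studs and measure.

```bash
cat > h.py <<'E'
import numpy as np,cv2
from bench import *
def pts(d):
    v,u=np.mgrid[0:400,0:640];z=d["range_z"].astype(float)
    c=np.stack([(u-d["cx"])/d["fx"]*z,(v-d["cy"])/d["fy"]*z,z],-1)-np.array(d["t"])
    return c@np.array(d["R"])
def ray(d,u,v,h):
    R=np.array(d["R"]);o=-R.T@np.array(d["t"]);r=R.T@np.array([(u-d["cx"])/d["fx"],(v-d["cy"])/d["fy"],1])
    return o+r*(h-o[2])/r[2]
E
python3 - <<'E'
from h import *
T=dict(np.load("top.npz"));S=dict(np.load("scene.npz"))
a=cv2.resize(S["frame"][120:205,315:400],(580,580),interpolation=cv2.INTER_CUBIC)
b=cv2.resize(T["frame"][180:232,374:412+56],None,fx=2.2,fy=2.2,interpolation=cv2.INTER_CUBIC)
im=np.zeros((580,800,3),np.uint8);im[:,:580]=a;im[:b.shape[0],580:580+b.shape[1]]=b[:,:220]
im=np.clip(im.astype(float)*1.6,0,255).astype(np.uint8)
cv2.imwrite("pics/crop.png",im[:,:,::-1])
for n,d in(("top",T),("scene",S)):
    P=pts(d);z=P[...,2]
    roi=np.zeros(z.shape,bool)
    if n=="top": roi[175:240,370:475]=1
    else: roi[120:205,320:400]=1
    m=((z>95)&(z<130)&roi).astype(np.uint8)
    k,l,st,ce=cv2.connectedComponentsWithStats(m)
    for i in range(1,k):
        if st[i,4]>8:
            q=P[l==i];print(n,"tab",st[i],q.mean(0).round(1),q.min(0).round(),q.max(0).round())
            q=q[q[:,2]>q[:,2].max()-8];print("  top slice",len(q),q.mean(0).round(1),cv2.minAreaRect(q[:,:2].astype(np.float32)))
    m=((z>14)&(z<30)&roi);q=P[m];print(n,"fixture",cv2.minAreaRect(q[:,:2].astype(np.float32)),np.median(q[:,2]))
# tray outline top
P=pts(T);z=P[...,2];roi=np.zeros(z.shape,bool);roi[185:260,205:320]=1
print([np.percentile(z[roi],p).round(1) for p in(5,25,50,75,95)])
print("spot",T["frame"][220,240],T["frame"][245,200],T["frame"][220,200])
for y,x in((220,242),(225,285),(215,200)):print(P[y,x])
m=(T["frame"].astype(int).max(2)<125)&roi
k,l,st,ce=cv2.connectedComponentsWithStats(m.astype(np.uint8));i=1+st[1:,4].argmax();print(st[i])
c,_=cv2.findContours((l==i).astype(np.uint8),0,1);r=cv2.boxPoints(cv2.minAreaRect(max(c,key=len)));print(r)
g=np.array([ray(T,u,v,22) for u,v in r]);print(g.round(),g.mean(0),np.linalg.norm(np.diff(g,axis=0),axis=1))
E
```

```text
top tab [394 196  20   9 140] [ 555.7 -135.5  111.6] [ 548. -158.   95.] [ 564. -117.  118.]
  top slice 105 [ 556.7 -136.7  114.5] ((556.9196166992188, -137.5269775390625), (38.33059310913086, 14.049135208129883), 83.46086883544922)
top tab [442 199  21   8 138] [ 549.3 -244.7  111.8] [ 543. -266.   95.] [ 558. -227.  118.]
  top slice 106 [ 550.1 -246.4  114.5] ((550.278076171875, -246.7366485595703), (39.4856071472168, 12.181473731994629), 89.47745513916016)
top fixture ((554.3958129882812, -192.58335876464844), (191.78292846679688, 81.91497802734375), 86.81551361083984) 21.862355451632773
scene tab [321 120   9   9  50] [ 723.5 -286.1  107.5] [ 713. -299.   95.] [ 737. -276.  120.]
  top slice 17 [ 721.7 -288.9  115.9] ((722.2211303710938, -291.4281311035156), (14.946099281311035, 17.766326904296875), 86.0036849975586)
scene tab [367 135   9  12  76] [ 548.6 -237.7  108.8] [ 542. -268.   95.] [ 557. -221.  118.]
  top slice 39 [ 549.3 -240.   114.4] ((549.1102294921875, -243.83213806152344), (41.898681640625, 15.438589096069336), 87.04438781738281)
scene tab [349 149  11  12 100]
[... 172 characters left out ...]
73858642578), 83.87189483642578)
scene fixture ((638.4244384765625, -340.61322021484375), (236.14627075195312, 533.26953125), 9.763838768005371) 21.577347209938097
[np.float64(-3.7), np.float64(-1.1), np.float64(1.2), np.float64(3.8), np.float64(19.1)]
spot [95 97 98] [114 107  87] [134 136 134]
[531.85346116 246.58613639  -0.7608798 ]
[517.71513548 139.23059862   3.06665573]
[5.45221463e+02 3.51391760e+02 4.60214168e-01]
[ 214  192   98   62 4590]
[[213.05977 242.40439]
 [219.57997 191.05774]
 [312.43195 202.84848]
 [305.91174 254.19513]]
[[474. 311.  22.]
 [601. 300.  22.]
 [569.  71.  22.]
 [444.  87.  22.]] [521.88582158 192.20411279  22.        ] [127.48726339 231.35941185 126.53549458]
```

View pics/crop.png

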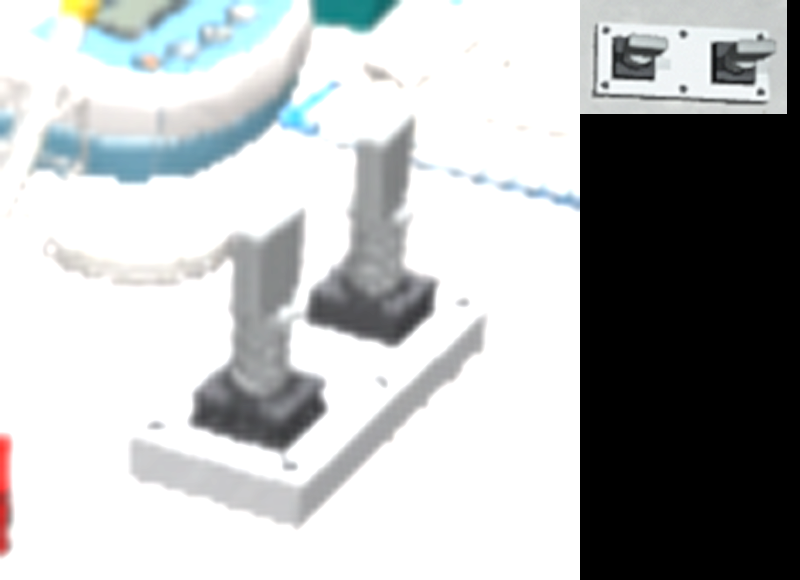

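The scene crop shows the two studs: near (353,165) and far (370,150). The nut grooves and thread ridges aren't clear yet, so I'll stretch contrast on the nuts and threads using averaged frames.

```bash
python3 - <<'E'
from h import *
F=np.mean([get_image("scene")["frame"].astype(float) for _ in range(8)],0)
def crop(y0,y1,x0,x1,lo,hi,g):
    a=F[y0:y1,x0:x1].mean(2);a=np.clip((a-lo)/(hi-lo),0,1)**g*255
    return cv2.resize(a.astype(np.uint8),(395,295),interpolation=cv2.INTER_LANCZOS4)
im=np.zeros((600,800),np.uint8)
# near, far ; top row nuts, bottom row threads
im[:295,:395]=crop(171,189,341,365,20,140,.7);im[:295,402:797]=crop(156,174,358,382,20,140,.7)
im[302:597,:395]=crop(160,178,341,365,60,200,1);im[302:597,402:797]=crop(145,163,358,382,60,200,1)
cv2.imwrite("pics/nuts.png",im)
# nut side-face columns, brightness down
print("near");print(F[172:189,343:364].mean(2).round().astype(int))
print("far");print(F[157:174,360:381].mean(2).round().astype(int))
E
```

```text
near
[[208 209 216 219 216 155  98  98  98  96  98 104  92  94 142 216 223 225
  226 226 225]
 [209 216 217 194 161 111  91  89 101 102 100 100  94  94 128 178 202 221
  223 224 225]
 [215 216 181 136 102  81 107  94  99 100 103 107 104  92  91 111 136 158
  173 202 221]
 [217 183 127  96  76  65  96 115 102 100 101  97  97  85  64  63  84  98
  111 143 201]
 [183 129  96  88  75  59  72  97 113 109  99  93  90  73  56  68  83  87
   83 119 209]
 [127  86  90  88  83  69  58  65  86  93  97  85  73  62  63  73  85  74
   75 153 219]
 [112  66  70  73  77  65  54  53  58  64  75  70  67  72  80  81  71  55
   57 127 215]
 [114  59  53  55  60  53  50  54  56  58  75  78  82  84  86  69  52  45
   45  85 189]
 [ 96  51  47  48  49  45  46  51  51  54  68  74  87  86  69  50  44  52
   51 101 190]
 [ 75  50  52  56  49  43  45  49  45  48  54  59  67  66  49  41  45  54
  100 184 215]
 [110  85  73  59  50  48  50  55  50  47  50  49  50  46  43  43  52  98
  191 219 223]
 [196 188 158 102  84  73  56  55  52  53  53  45  44  39  43  56 109 186
  221 223 223]
 [222 222 213 197 191 160 1
[... 1236 characters left out ...]
1  51  51  51  51  51  51  52  52  57  59  56  45  43  49  90
  163 220 227]
 [115  92  75  71  58  52  51  51  51  51  52  52  52  44  42  49 101 185
  215 226 227]
 [199 191 164 155 111  86  73  58  54  52  52  52  51  43  51  99 194 223
  226 227 227]
 [224 223 215 213 200 190 160 111  94  85  74  59  54  57 108 190 225 227
  227 226 221]
 [225 225 225 226 225 223 213 198 194 190 160 111  91 117 193 223 227 227
  225 220 178]
 [225 226 226 226 226 225 225 224 224 223 213 198 194 202 223 227 227 224
  207 175 128]
 [225 226 226 225 225 225 226 227 226 225 225 224 225 226 227 227 224 205
  155 124 108]
 [221 223 224 225 225 226 227 226 226 225 224 225 227 227 226 224 205 154
  115 106 105]]
```

View pics/nuts.png

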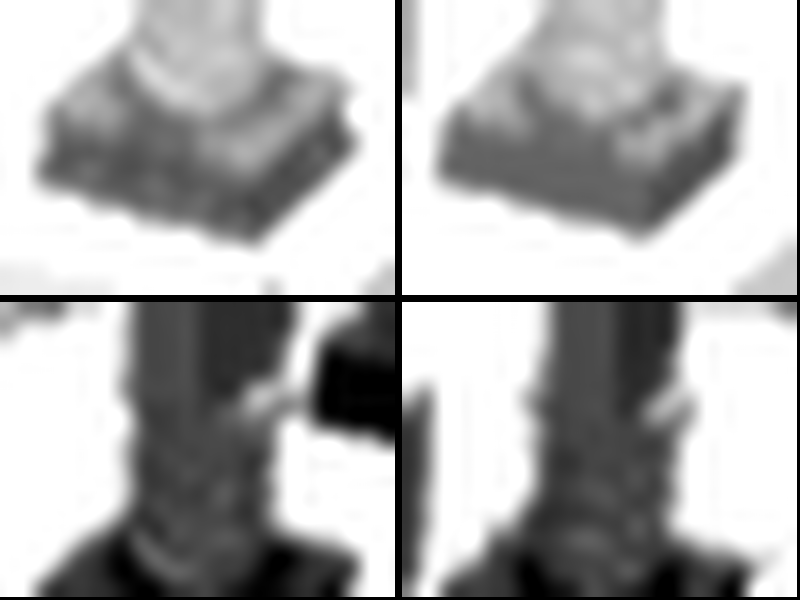

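Near stud, scene (353,168) / top (400,205): the nut silhouette is notched at its right corner, the side faces are banded, and the thread ridge runs down to the right, so it climbs to the upper left. Far stud, scene (370,150) / top (446,206): the nut faces are plain and unbroken. The red one at scene (309,183) is the decoy. So the near stud is left_stud. Its tab is at about (557,-137), which agrees with the pocket at fixture centre +55 mm, and the tab's thickness lies at about -5°.

```bash
for i in 1; do
python3 -m jog '[[[0.29,0.428,0],[0,0,0.05],-0.3],[[0.58,0.856,0],[0,0,0.1],-0.3],[[0.58,0.856,0],[0,0,0.1],-0.3]]'
python3 -m jog '[[[0.29,0.428,0],[0,0,0.05],-0.3],[[0.58,0.856,0],[0,0,0.1],-0.3],[[0.58,0.856,0],[0,0,0.1],-0.3]]'
python3 -m jog '[[[0.29,0.428,0],[0,0,0.05],-0.3],[[0.58,0.856,0],[0,0,0.1],-0.3],[[0.58,0.856,0],[0,0,0.1],-0.3]]'
python3 -m jog '[[[0.29,0.428,0],[0,0,0.05],-0.3],[[0.58,0.856,0],[0,0,0.1],-0.3],[[0.58,0.856,0],[0,0,0.1],-0.3]]'
python3 -m jog '[[[0.29,0.428,0],[0,0,0.05],-0.3],[[0.58,0.856,0],[0,0,0.1],-0.3],[[0.58,0.856,0],[0,0,0.1],-0.3]]'
done
python3 - <<'E'
from h import *
from scipy.spatial.transform import Rotation as Ro
s=read_state();y=Ro.from_quat(s["ee_rot"]).as_matrix()[:,1];print(s["clock"],s["position"],np.degrees(np.arctan2(y[1],y[0])),s["joints"].round(2),s["gripper_width"])
T=dict(np.load("top.npz"));S=dict(np.load("scene.npz"))
for n,d,b in(("top",T,(185,258,210,318)),("scene",S,(210,285,255,360))):
    P=pts(d);q=P[b[0]:b[1],b[2]:b[3]].reshape(-1,3)
    q=q[(q[:,2]>15)&(q[:,2]<27)];print(n,len(q),cv2.minAreaRect(q[:,:2].astype(np.float32)),np.percentile(q,[1,99],axis=0).round())
# red decoy
for n,d in(("top",T),("scene",S)):
    f=d["frame"].astype(int);m=(f[...,0]>110)&(f[...,1]<60);P=pts(d)[m];P=P[(P[:,0]>500)&(P[:,0]<750)&(abs(P[:,1])<200)];print(n,P.min(0).round(),P.max(0).round())
E
```

```text
clock: 0.8
position: [326.8, -476.4, 231.7]
ee_rot: [-0.322, 0.947, 0.0, 0.0]
contact_force: [0.2, -0.6, -0.1]
gripper_width: 55.4
grasp_force: 0.0
clock: 1.1
position: [384.9, -391.0, 231.7]
ee_rot: [-0.42, 0.908, -0.0, 0.001]
contact_force: [-0.3, -0.4, -0.2]
gripper_width: 55.6
grasp_force: 0.0
clock: 1.4
position: [443.0, -305.8, 231.6]
ee_rot: [-0.512, 0.859, -0.0, 0.001]
contact_force: [1.1, -0.0, 0.3]
gripper_width: 55.5
grasp_force: 0.0
clock: 1.7
position: [501.0, -220.5, 231.4]
ee_rot: [-0.599, 0.801, -0.0, 0.0]
contact_force: [-0.4, -1.0, 0.5]
gripper_width: 55.8
grasp_force: 0.0
clock: 2.0
position: [559.1, -135.0, 231.1]
ee_rot: [-0.679, 0.734, -0.0, 0.0]
contact_force: [-0.5, -1.1, 0.6]
gripper_width: 55.7
grasp_force: 0.0
2.0 [ 559.0975805  -135.04699935  231.05976098] 175.47246974792054 [ 0.04  0.3  -0.12  0.   -1.15 -0.12] 55.73326728293454
top 675 ((522.0913696289062, 191.08261108398438), (212.8147735595703, 120.30665588378906), 82.1076889038086) [[451.  82.  15.]
 [592. 301.  25.]]
scene 1062 ((579.3677978515625, 161.4789276123047), (264.2319641113281, 246.04258728027344), 82.5087661743164) [[451.  42.  15.]
 [683. 305.  25.]]
top [616. -59.   0.] [684.  -5. 113.]
scene [614. -40.   1.] [662.   2. 112.]
```

Tray size measures 213 x 120, as given, and the left bay centre is about (529,242). Now descending on the tab.

```bash

python3 -m jog '[[[0,0,-0.3],[0,0,0],-0.3],[[0,0,-0.6],[0,0,0],-0.3],[[0,0,-0.9],[0,0,0],-0.3],[[0,0,-0.9],[0,0,0],-0.3],[[0,0,-0.9],[0,0,0],-0.3]]'
python3 - <<'E'
from h import *
d=get_image("top");a=d["frame"][170:235,370:475];b=get_image("scene")["frame"][100:200,310:420]
im=np.zeros((400,800,3),np.uint8);im[:248,:400]=cv2.resize(a,(400,248));im[:364,400:]=cv2.resize(b,(400,364))
cv2.imwrite("pics/desc.png",im[:,:,::-1])
E
```

```text
clock: 2.5
position: [556.7, -138.6, 141.8]
ee_rot: [-0.677, 0.736, -0.0, -0.0]
contact_force: [0.4, -0.5, 1.1]
gripper_width: 55.3
grasp_force: 0.0
```

View pics/desc.png

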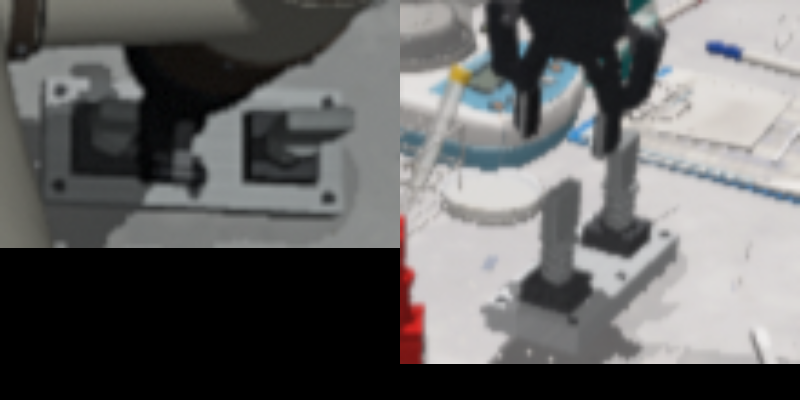

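The top-view crop shows the gripper over the left pocket. In the scene crop the fingers straddle the near tab, open along x. I'll go down 60 mm to TCP z≈81 and close.

```bash

python3 -m jog '[[[0,0.01,-0.3],[0,0,0],-0.3],[[0,0.01,-0.6],[0,0,0],-0.3],[[0,0.01,-0.6],[0,0,0],-0.3],[[0,0.01,-0.6],[0,0,0],-0.3]]'
python3 -m jog '[[[0,0,0],[0,0,0],1],[[0,0,0],[0,0,0],1],[[0,0,0],[0,0,0],1],[[0,0,0],[0,0,0],1],[[0,0,0],[0,0,0],1],[[0,0,0],[0,0,0],1],[[0,0,0],[0,0,0],1]]'
python3 -c "
from bench import *;s=read_state();print(s['joints'].round(2),s['wrist_torque'])"
```

```text
clock: 3.0
position: [557.8, -136.6, 82.9]
ee_rot: [-0.677, 0.736, -0.001, 0.001]
contact_force: [0.7, -0.6, 0.4]
gripper_width: 55.5
grasp_force: 0.0
clock: 3.7
position: [557.3, -136.3, 82.6]
ee_rot: [-0.677, 0.736, -0.001, 0.0]
contact_force: [-1.0, -0.2, 6.0]
gripper_width: 12.7
grasp_force: 61.0
[ 0.04  0.45 -0.31  0.   -0.81 -0.13] [0.13515198 0.50802238 0.04705568]
```

Gripped: the opening is 12.7 mm on the 14 mm tab. Next is a 90° anticlockwise turn while lowering 7.2 mm.

```bash

python3 -m jog '[[[0,0,-0.006],[0,0,0.0625],1],[[0,0,-0.012],[0,0,0.125],1],[[0,0,-0.018],[0,0,0.1875],1],[[0,0,-0.024],[0,0,0.25],1],[[0,0,-0.03],[0,0,0.3125],1],[[0,0,-0.036],[0,0,0.375],1],[[0,0,-0.042],[0,0,0.4375],1],[[0,0,-0.048],[0,0,0.5],1],[[0,0,-0.054],[0,0,0.5625],1],[[0,0,-0.06],[0,0,0.625],1],[[0,0,-0.066],[0,0,0.6875],1],[[0,0,-0.072],[0,0,0.75],1],[[0,0,-0.072],[0,0,0.75],1],[[0,0,-0.072],[0,0,0.75],1]]'
python3 - <<'E'
from h import *
from scipy.spatial.transform import Rotation as Ro
s=read_state();y=Ro.from_quat(s["ee_rot"]).as_matrix()[:,1];print(np.degrees(np.arctan2(y[1],y[0])),s['joints'].round(2),s['wrist_torque'])
b=get_image("scene")["frame"][90:200,300:410]
cv2.imwrite("pics/turn.png",cv2.resize(b,(550,550),interpolation=cv2.INTER_CUBIC)[:,:,::-1])
E
```

```text
clock: 5.1
position: [557.3, -136.0, 75.1]
ee_rot: [0.999, -0.041, 0.001, -0.0]
contact_force: [-1.9, 0.3, 5.3]
gripper_width: 13.1
grasp_force: 61.0
-94.70382422001443 [ 0.04  0.46 -0.32  0.   -0.8   1.45] [0.56980098 0.35198456 0.0823453 ]
```

View pics/turn.png

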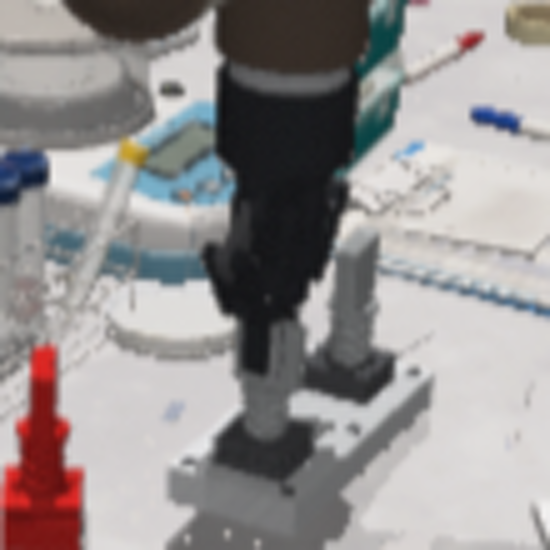

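The tab has turned a quarter turn with the grip square, and the nut is still seated. Now lift and carry.

```bash

python3 -m jog '[[[0,0,0.1],[0,0,0],1],[[0,0,0.25],[0,0,0],1],[[0,0,0.5],[0,0,0],1],[[0,0,0.75],[0,0,0],1],[[0,0,0.9],[0,0,0],1],[[0,0,0.9],[0,0,0],1]]'
python3 -m jog '[[[-0.01,0.15,0],[0,0,0],1],[[-0.03,0.4,0],[0,0,0],1],[[-0.05,0.65,0],[0,0,0],1],[[-0.07,0.945,0],[0,0,0],1]]'
python3 -m jog '[[[-0.02,0.3,0],[0,0,0],1],[[-0.05,0.6,0],[0,0,0],1],[[-0.07,0.945,0],[0,0,0],1]]'
python3 -m jog '[[[-0.02,0.3,0],[0,0,0],1],[[-0.05,0.6,0],[0,0,0],1],[[-0.07,0.945,0],[0,0,0],1]]'
python3 -m jog '[[[-0.02,0.3,0],[0,0,0],1],[[-0.05,0.6,0],[0,0,0],1],[[-0.06,0.85,0],[0,0,0],1],[[-0.07,0.945,0],[0,0,0],1],[[-0.07,0.945,0],[0,0,0],1],[[-0.07,0.945,0],[0,0,0],1]]'
python3 - <<'E'
from h import *
s=read_state();print(s['joints'].round(2),s['wrist_torque'])
d=get_image("scene");b=d["frame"][100:310,220:430]
im=np.zeros((570,800,3),np.uint8)
im[:,:400]=cv2.resize(b,(570,570))[:,:400]
im[:400,400:]=cv2.resize(get_image("top")["frame"][150:270,200:320],(400,400));
cv2.imwrite("pics/carry.png",im[:,:,::-1])
E
```

```text
clock: 5.75
position: [557.7, -136.3, 166.2]
ee_rot: [0.999, -0.041, 0.002, -0.0]
contact_force: [0.2, -0.1, -3.4]
gripper_width: 13.2
grasp_force: 59.8
clock: 6.15
position: [548.1, -40.6, 162.1]
ee_rot: [0.999, -0.042, -0.002, 0.0]
contact_force: [0.1, -1.4, -3.4]
gripper_width: 13.1
grasp_force: 59.7
clock: 6.45
position: [540.8, 54.0, 162.2]
ee_rot: [0.999, -0.042, -0.002, 0.0]
contact_force: [-0.1, 0.5, -3.5]
gripper_width: 13.0
grasp_force: 59.6
clock: 6.75
position: [533.7, 148.3, 162.1]
ee_rot: [0.999, -0.042, -0.002, 0.001]
contact_force: [0.5, 0.4, -3.2]
gripper_width: 13.3
grasp_force: 59.6
clock: 7.35
position: [527.8, 241.1, 163.1]
ee_rot: [0.999, -0.041, -0.001, 0.001]
contact_force: [-0.7, -0.2, -4.7]
gripper_width: 13.2
grasp_force: 59.5
[ 0.71  0.37 -0.2  -0.   -1.01  0.78] [ 0.01032133  0.00195813 -0.04461887]
```

View pics/carry.png

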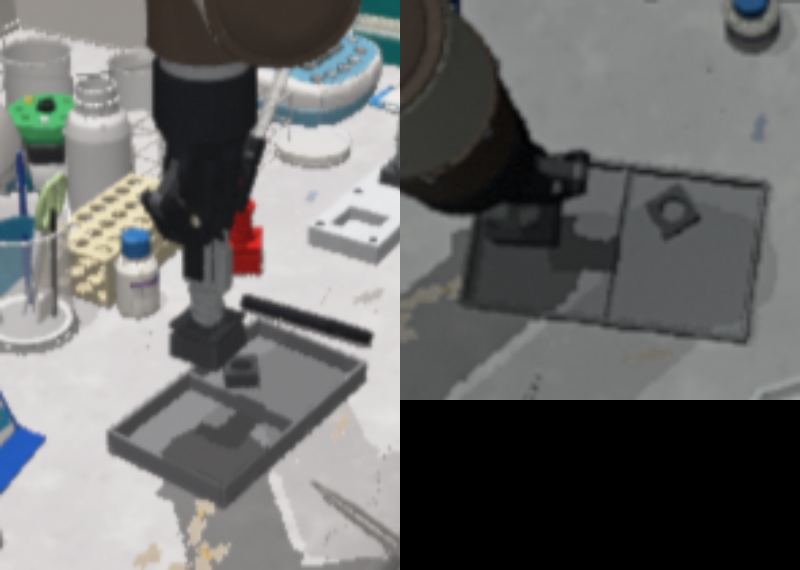

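The stud and nut hang upright. In the scene crop they are above the left bay, and the top crop shows them inside it. Lowering now; contact is expected at TCP z≈73.

```bash

python3 -m jog '[[[0.01,0.01,-0.3],[0,0,0],1],[[0.01,0.01,-0.6],[0,0,0],1],[[0.01,0.01,-0.75],[0,0,0],1],[[0.01,0.01,-0.82],[0,0,0],1],[[0.01,0.01,-0.84],[0,0,0],1],[[0.01,0.01,-0.84],[0,0,0],1],[[0.01,0.01,-0.84],[0,0,0],1]]'
python3 -m jog '[[[0,0,-0.01],[0,0,0],1],[[0,0,-0.02],[0,0,0],1],[[0,0,-0.03],[0,0,0],1],[[0,0,-0.04],[0,0,0],1],[[0,0,-0.04],[0,0,0],1]]'
python3 - <<'E'
from h import *
F=np.mean([get_image("scene")["frame"].astype(float) for _ in range(4)],0)
b=F[195:265,270:350];b=np.clip((b-15)*1.7,0,255).astype(np.uint8)
cv2.imwrite("pics/low.png",cv2.resize(b,(640,560),interpolation=cv2.INTER_CUBIC)[:,:,::-1])
E
```

```text
clock: 8.15
position: [530.5, 243.1, 81.4]
ee_rot: [0.999, -0.041, 0.001, -0.001]
contact_force: [-0.4, -1.1, -3.4]
gripper_width: 13.4
grasp_force: 59.5
clock: 8.65
position: [529.5, 242.7, 75.9]
ee_rot: [0.999, -0.041, -0.0, 0.0]
contact_force: [-0.2, -0.4, -3.2]
gripper_width: 13.1
grasp_force: 59.5
```

View pics/low.png

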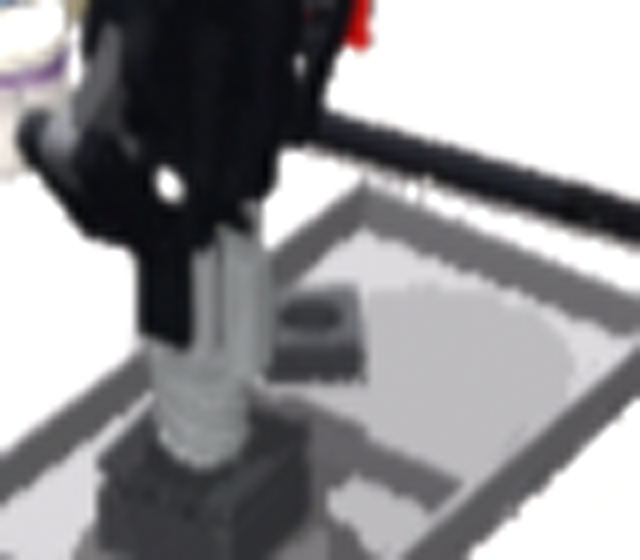

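The held nut shows the groove: its silhouette is notched at the upper left and there is a band below the top, so it is the left-hand stud. It hangs just above the bay floor. Lowering the last few millimetres.

```bash

python3 -m jog '[[[0,0,-0.01],[0,0,0],1],[[0,0,-0.02],[0,0,0],1],[[0,0,-0.02],[0,0,0],1],[[0,0,-0.02],[0,0,0],1]]'
python3 -m jog '[[[0,0,-0.005],[0,0,0],1],[[0,0,-0.01],[0,0,0],1],[[0,0,-0.01],[0,0,0],1],[[0,0,-0.01],[0,0,0],1]]'
```

```text
clock: 9.25
position: [529.6, 242.8, 74.0]
ee_rot: [0.999, -0.041, -0.0, 0.0]
contact_force: [0.8, 1.2, -3.8]
gripper_width: 13.3
grasp_force: 59.5
clock: 9.65
position: [529.8, 242.8, 73.4]
ee_rot: [0.999, -0.041, 0.0, -0.0]
contact_force: [0.0, -1.6, -1.1]
gripper_width: 13.1
grasp_force: 60.1
```

Contact has begun: the load fell from 3.8 to 1.1 N. Half a millimetre more, then release and retreat.

```bash

python3 -m jog '[[[0,0,-0.005],[0,0,0],1],[[0,0,-0.005],[0,0,0],1],[[0,0,-0.005],[0,0,0],1]]'
python3 -m jog '[[[0,0,0],[0,0,0],0],[[0,0,0],[0,0,0],0],[[0,0,0],[0,0,0],0],[[0,0,0],[0,0,0],0],[[0,0,0],[0,0,0],0],[[0,0,0],[0,0,0],0]]'
python3 -m jog '[[[0,0,0.1],[0,0,0],0],[[0,0,0.4],[0,0,0],0],[[0,0,0.8],[0,0,0],0],[[0,0,1],[0,0,0],0],[[0,0,1],[0,0,0],0]]'
python3 -m jog '[[[-0.3,-0.3,0.2],[0,0,0],0],[[-0.5,-0.6,0.3],[0,0,0],0],[[-0.6,-1,0.3],[0,0,0],0],[[-0.6,-1,0.3],[0,0,0],0]]'
python3 -m jog '[[[0,-0.4,0],[0,0,0],0],[[0,-0.8,0],[0,0,0],0],[[0,-1,0],[0,0,0],0],[[0,-1,0],[0,0,0],0],[[0,-1,0],[0,0,0],0]]'
python3 - <<'E'
from h import *
T=get_image("top");S=get_image("scene")
im=np.zeros((580,800,3),np.uint8)
im[:,:480]=cv2.resize(S["frame"][120:294,250:394],(480,580));im[:270,480:]=cv2.resize(T["frame"][170:270,205:325],(320,270))
cv2.imwrite("pics/fin.png",im[:,:,::-1])
for n,d in(("top",T),("scene",S)):
    P=pts(d);q=P.reshape(-1,3);m=(abs(q[:,0]-530)<45)&(abs(q[:,1]-243)<45);q=q[m]
    t=q[q[:,2]>95];print(n,len(t),t.mean(0).round(1),t[:,2].max(),cv2.minAreaRect(t[:,:2].astype(np.float32)))
E
```

```text
clock: 9.95
position: [529.9, 242.8, 73.2]
ee_rot: [0.999, -0.041, 0.0, -0.0]
contact_force: [-1.8, -0.6, 3.0]
gripper_width: 13.0
grasp_force: 60.5
clock: 10.55
position: [529.7, 242.8, 72.6]
ee_rot: [0.999, -0.041, 0.0, -0.0]
contact_force: [0.6, 0.1, -0.4]
gripper_width: 42.2
grasp_force: 0.0
clock: 11.05
position: [531.7, 244.1, 177.5]
ee_rot: [0.999, -0.041, 0.004, -0.003]
contact_force: [0.2, 0.2, 0.2]
gripper_width: 42.9
grasp_force: 0.0
clock: 11.45
position: [467.1, 139.4, 202.6]
ee_rot: [0.999, -0.043, -0.001, 0.0]
contact_force: [0.3, 0.5, -0.2]
gripper_width: 42.7
grasp_force: 0.0
clock: 11.95
position: [469.7, 42.8, 202.3]
ee_rot: [0.999, -0.042, -0.0, 0.0]
contact_force: [-0.4, 0.5, 0.0]
gripper_width: 42.5
grasp_force: 0.0
top 26 [543.8 241.1 104.4] 107.82307175560194 ((544.3285522460938, 242.34951782226562), (10.158808708190918, 18.767230987548828), 39.544044494628906)
scene 137 [528.4 247.2 103.3] 108.66798715891146 ((530.2030029296875, 244.4601593017578), (17.5484676361084, 41.103271484375), 88.62240600585938)
```

View pics/fin.png

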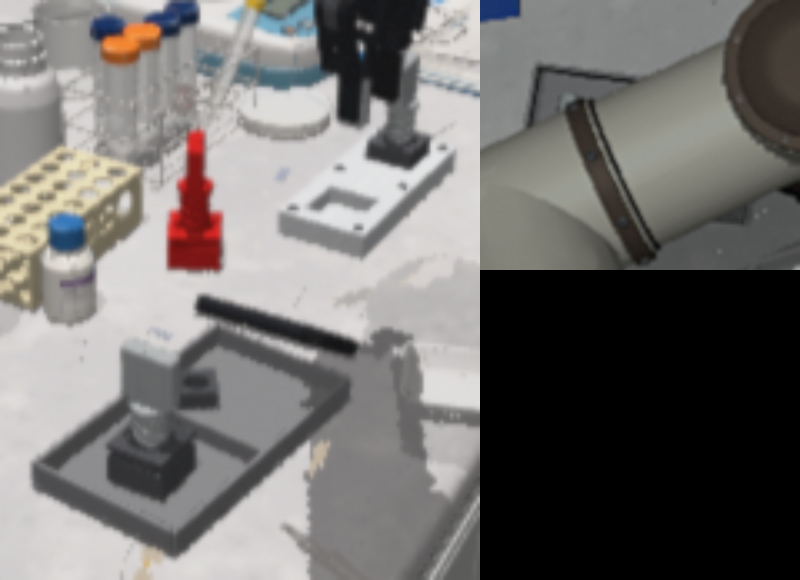

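The grooved nut stands upright in the left bay. The stud is wound in: the tab is turned 90° and its top reads 7–9 mm lower than expected unwound. The right-hand stud is still in its pocket, the red decoy is untouched, and the arm is clear.

```bash
python3 -c "
from bench import *;print(job_done())"
```

```text
the job is handed in; nothing more can be done
None
```

The left-hand stud was wound a quarter turn anticlockwise into its nut and now stands upright in the left bay; the right-hand stud is still in its pocket, and the job was handed in at about 12 s.

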